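# Clip the storage box shut and stack the tall tub on its lid

## Robot

A 7-joint arm with a two-finger parallel gripper is mounted at the origin on a cart in front of the work surface, level with it; the furniture and walls round the work are solid. World frame = base frame: x ahead of the robot, y to its left, z up, the work surface at z = 0. Lengths are in mm, angles in rad, forces in N, time in s.
With the tool pointing down it reaches from about 400 to 875 mm from the base axis. Payload 4.4 kg.
Tool frame: the origin (TCP) lies midway between the tips of the shut fingers; the grasp point (between the pads) lies 19 mm behind it; z points along the fingers, y is the line along which they close (so a half turn about z gives the same grasp; the last joint's range is limited). The gripper opens to 85 mm and grips with 20 to 120 N. Pads are 22 mm wide; open, the fingers measure 114 mm over their backs; the gripper's body (76 mm by 85 mm) begins 54 mm behind the grasp point. The pads swing forward as they close: fully open they stand 13 mm farther back than shut.
Start: joints at [-1.177, 0.628, 0.038, 1.517, -0.027, 0.996, -0.02], TCP at [288.429, 582.517, 231.313] pointing down, gripper open.
Joint ranges: [-3.06, 3.06], [-0.37, 2.12], [-1.25, 1.32], [0.18, 2.47], [-1.1, 4.24], [0.23, 1.98], [-2.94, 2.94]. Speed limits (rad/s): [2.57, 2.57, 3.14, 3.14, 3.14, 3.14, 3.14].

## Interface

Orientations are given as [roll, pitch, yaw] about the fixed x, y, z axes, in that order (R = Rz(yaw) Ry(pitch) Rx(roll)).
In Python, from cell import ctrl, get_image, get_calibration gives the robot as it stands.
- The arm moves only by the shell command python3 -m creep 'ROWS'. ROWS is JSON, a list of rows, each an object of numbers: "dx", "dy", "dz": the shift along the world's x, y, z normalised to -1 to 1, where 1 is 0.4 m; "rx", "ry", "rz": the turn, a rotation vector about the world's x, y, z normalised to -1 to 1, where 1 is 2 pi rad; "grip": the closure, from -1 (fully open) to 1 (shut). A call has exactly 5 rows; each row is the pose to reach, as a shift and turn from the pose commanded when the call began, turning the shorter way round; what a row does not reach only later rows make up. A row lasts 1/8 s, in which the tool goes at most 62.5 mm and 10.7 degrees, less where a joint would pass 70% of its speed; a pose out of reach is approached as far as the arm can. A call with a number of a shift or a turn outside -1 to 1 is refused whole. A call with a gripper value outside its range is refused whole. The fingers move at their own pace and stop on an object; the grip force is fixed at half the most. Time passes only in rows, so rows that repeat a pose let the fingers close, or fill a call up. It gives the time, the measured TCP pose, the force, the opening and the grip force at its end, in the units of the state.
- ctrl.read_state(): the state, without advancing time (a new reading comes with each control period).
- get_image(name): name is "side" or "top"; returns the picture (400x640x3 uint8, red, green, blue); there is no depth.
- get_calibration(name): a dict with "mtx" (3x3 intrinsics, pixels), "distortion" ([k1, k2, p1, p2, k3] as OpenCV has them; the pictures are not rectified), "world_from_camera" (4x4, takes a point from camera to world coordinates). Camera axes: x right, y down, z forward; pixel columns grow to the right and rows downward; lengths in mm; the calibration is good to about 2 mm. A picture is of the moment at which its call begins. get_calibration takes no time and is no camera call.
- ctrl.finish_job(): hands the job in; it is judged then, once.
The state is a dict: "clock": time; "qpos": joint angles; "qd": joint speeds; "tau": joint torques, N m; "eef_pos": TCP position; "tool_rot": TCP orientation; "force": force on the tool from outside, world axes, zero at the start; "torque": the same for the moment, N m; "width": finger opening in mm; "gripper_force": force on a finger pad.
Only numpy, scipy, OpenCV 4.12 (cv2) and the standard library are available. Lean on these libraries where they do the work, as an engineer would, in place of code of your own. Each camera call takes 0.05 s, during which the arm holds its last target. There are 200 camera calls.

## Task

Put the lunch containers away as one stack: first snap the two open end clips of the big storage box down until they hold flat against its sides, like the other two, and only then set the tall tub gently on the free half of the big lid, in line with the shallow tub already there, with its four feet fully down in the lid's pockets. Leave the shallow tub seated in its own pockets, let go of everything, and don't disturb the yoghurt pot or the apple.

Things in the scene. Friction and masses are not known exactly. Their poses are not given: they have to be found in the camera images.
- big_box: Big milky-white storage box with a grey lid, loose on the worktop, full (1.6 to 2.2 kg). Lid 130 mm along its x, 152 mm along its y, its flat top 84 mm above the worktop. Origin: centre of its underside; z up; at yaw 0 its x points away from the robot, y to the robot's left (turned up to 0.25 rad). A clip mid-way on each side; those on the near (-x) and far (+x) sides are shut already and fixed.
- free_bay (a point): On the big box: centre of the free left half (y > 0) of its lid, level with the pocket floors (79 mm above the worktop; box x = 0, y = +33 mm). Axes as the box. Round it, at x = +-40, y = +-16 mm, are four square pockets, 17 mm wide, 5 mm deep, edges bevelled 1.5 mm. A tub seated here has its origin at this point and its x along the box's x.
- taken_bay (a point): The same on the right half of the lid, where the shallow tub stands (box x = 0, y = -33 mm).
- tall_tub: Tall milky-white tub with grey lid, 0.27 to 0.53 kg, loose on the worktop left of the box: 112 mm along x (plus 5 mm fixed clips at each end), 60 mm along y (flat sides: grip these), 90 mm high with feet. Origin: underside centre, level with the soles; z up. Feet 6 mm high, 14 mm round, tapering to 10 mm, at x = +-40, y = +-16 mm. Fits either way round; seated, its floor is 1 mm above the lid top.
- low_tub: Shallow tub of the same set, 112 x 60 x 34 mm with its feet, already standing on the right half of the big lid, feet in the pockets; its top is 113 mm above the worktop, its side 6 mm from that of a tub in the free half. Origin: underside centre, level with the soles; x along its length, z up.
- clip_left (a joint): Hinge angle of the clip on the box's left (+y) end, rad: 0 = shut, hanging flat down against the side; 1.57 = straight out, level; 2.1 = outward and up. Open at the start (1.3 to 2.0). A stiff flap 56 mm wide, 30 mm from hinge to free end. It stays where it is left until its hook meets a catch at 0.25; about 0.1 N m (4 N at its end) pushes it over, near 0.15, and it snaps to 0 and holds.
- clip_left_hinge (a point): Middle of the left clip's hinge axis: box x = 0, y = +80 mm, 76 mm above the worktop (8 mm below the lid top), 4 mm outside the lid's edge. The axis is level, along the box's x; the shut clip's outer face is 4 mm outside it (lip at its lower end: 7 mm). Axes as the box.
- clip_right (a joint): Hinge angle (rad) of the clip on the box's right (-y) end; open at the start (1.3 to 2.0). Same clip and hinge as clip_left.
- clip_right_hinge (a point): Middle of the right clip's hinge axis: box x = 0, y = -80 mm, 76 mm above the worktop. Axes as the box.
- apple: Apple, 72 x 72 x 63 mm, in front of the sink, between the yoghurt pot and a jam jar; origin under its middle. Leave it alone.
- yoghurt_pot: Small yoghurt pot, 72 x 71 x 71 mm, in front of the sink, left of the apple; origin at the centre of its base. Leave it alone.

How it is judged:
By the outcome, as a careful person would: the job done as asked, in the order asked, and still so for the second after the job is handed in, with the robot touching nothing.
It also fails if it takes over 53 s, if anything falls off the work surface, if the arm or the gripper's body presses on something with over 40 N, if the wrist force passes 120 N, or if a joint passes its speed limit or range.

## Working session

There is one attempt and no reset: what is moved stays moved. The work goes in short steps, Python scripts to look and compute and a shell command to move; the robot and the scene stay as the last step left them, time stands still between calls to the robot, and variables do not carry over. Pictures are saved under pics/ and viewed, at most 10 in all, crops included, and the job is handed in when it is done.

```bash
ls; mkdir -p pics
python3 - <<'E'
from cell import ctrl,get_image,get_calibration
import cv2,numpy as np
np.set_printoptions(suppress=True,precision=4)
for n in("side","top"):
    im=get_image(n);cv2.imwrite(f"pics/{n}0.png",im[:,:,::-1])
    c=get_calibration(n);print(n,c)
print(ctrl.read_state())
E
```

```text
pics
side {'mtx': array([[401.9816,   0.    , 321.968 ],
       [  0.    , 401.9816, 199.7038],
       [  0.    ,   0.    ,   1.    ]]), 'distortion': array([-0.0883,  0.    ,  0.    ,  0.    ,  0.    ]), 'world_from_camera': array([[   0.975 ,   -0.1781,    0.1328,  333.5826],
       [  -0.2218,   -0.8161,    0.5337, -274.6109],
       [   0.0133,   -0.5498,   -0.8352,  802.4539],
       [   0.    ,    0.    ,    0.    ,    1.    ]])}
top {'mtx': array([[426.0534,   0.    , 311.651 ],
       [  0.    , 426.0534, 200.9961],
       [  0.    ,   0.    ,   1.    ]]), 'distortion': array([-0.0952,  0.    ,  0.    ,  0.    ,  0.    ]), 'world_from_camera': array([[  0.0057,  -0.995 ,   0.0998, 366.7934],
       [ -1.    ,  -0.0058,  -0.0005, 165.5606],
       [  0.0011,  -0.0998,  -0.995 , 977.7041],
       [  0.    ,   0.    ,   0.    ,   1.    ]])}
{'clock': 0.1, 'qpos': array([-1.1768,  0.6293,  0.0384,  1.5183, -0.027 ,  0.9963, -0.02  ]), 'qd': array([-0.0006, -0.0033, -0.0006, -0.0031, -0.0013, -0.0008, -0.0004]), 'tau': array([  0.0019, -56.454 ,   1.23  , -19.3977,   0.0112,   0.0054,
         0.    ]), 'eef_pos': array([288.1533, 581.993 , 230.4765]), 'tool_rot': array([-3.1398,  0.    ,  2.6818]), 'force': array([-0.4257,  0.0864,  0.2611]), 'torque': array([ 0.0086, -0.0235,  0.0152]), 'gripper_force': 0.0, 'width': 85.61731896927179}
```

View pics/side0.png

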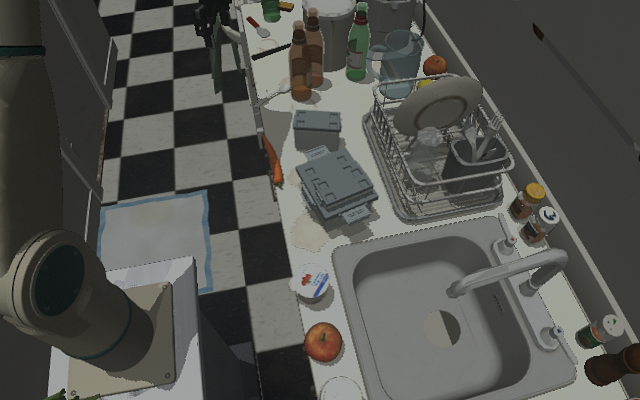

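View pics/top0.png

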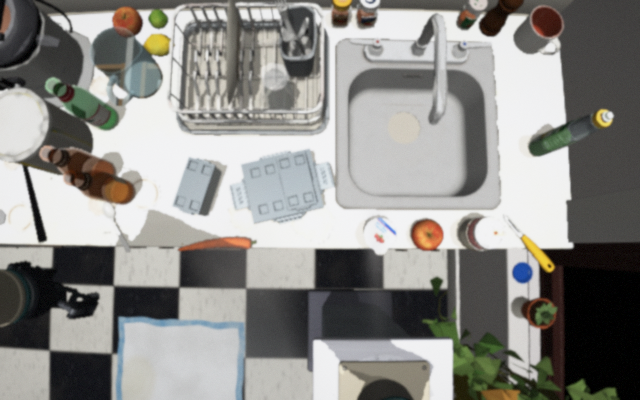

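The side view shows the tall tub at about (317,125) and the box with shallow tub at about (337,183), clips at (317,153) and (355,215). The top view shows the tub at (197,187) and the box at (285,187), clips at (238,195) and (325,176). I'll zoom in on both.

Run:
```python
import cv2,numpy as np
a=cv2.imread("pics/top0.png")[140:230,165:345];b=cv2.imread("pics/side0.png")[95:235,275:395]
cv2.imwrite("pics/topc.png",cv2.resize(a,None,fx=4.4,fy=4.4,interpolation=cv2.INTER_CUBIC))
cv2.imwrite("pics/sidec.png",cv2.resize(b,None,fx=4.2,fy=4.2,interpolation=cv2.INTER_CUBIC))
```

```text
(no output)
```

View pics/topc.png

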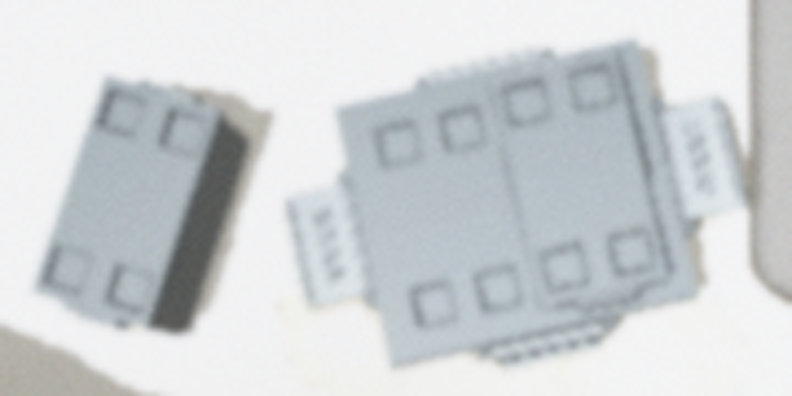

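View pics/sidec.png

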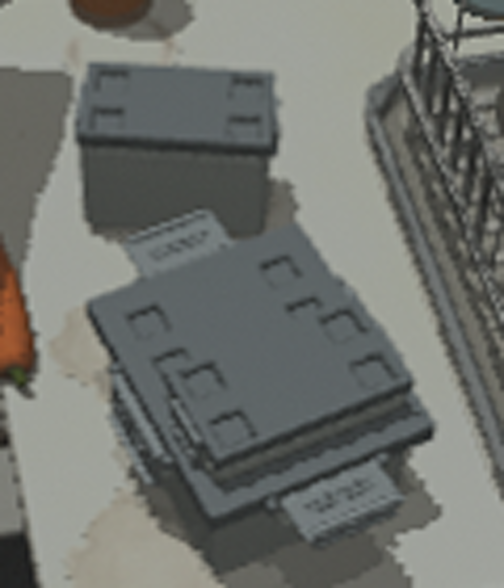

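The crops show the tub lid's four pocket marks and the eight pocket marks on the box and low tub. Both clips stick out: the left one's outer edge runs (288,203)-(310,306) in the top crop and (208,210)-(127,238) in the side crop. Next I'll triangulate the matched points.

```bash
cat > h.py <<'E'
import cv2,numpy as np
from cell import ctrl,get_image,get_calibration
np.set_printoptions(suppress=True,precision=1)
C={n:get_calibration(n) for n in("top","side")}
def ray(n,p):
    c=C[n];q=cv2.undistortPoints(np.array([[p]],float),c["mtx"],c["distortion"])[0,0]
    T=c["world_from_camera"];d=T[:3,:3]@np.r_[q,1];return T[:3,3],d/np.linalg.norm(d)
def tri(pt,ps):
    a,d=ray("top",pt);b,e=ray("side",ps)
    s=np.linalg.lstsq(np.c_[d,-e],b-a,rcond=None)[0]
    p,q=a+s[0]*d,b+s[1]*e;return (p+q)/2,np.linalg.norm(p-q)
def plane(n,p,z):
    a,d=ray(n,p);return a+d*(z-a[2])/d[2]
def proj(n,P):
    c=C[n];M=np.linalg.inv(c["world_from_camera"])
    return cv2.projectPoints(np.array(P,float).reshape(-1,1,3),cv2.Rodrigues(M[:3,:3])[0],M[:3,3],c["mtx"],c["distortion"])[0][:,0]
E
python3 - <<'E'
from h import *
ft=lambda u,v:(165+(u+.5)/4.4-.5,140+(v+.5)/4.4-.5)
fs=lambda u,v:(275+(u+.5)/4.2-.5,95+(v+.5)/4.2-.5)
S={"tub":([(121,112),(184,132),(69,270),(131,288)],[(246,85),(242,126),(112,82),(108,120)]),
"free":([(397,143),(461,129),(433,304),(498,289)],[(280,270),(305,313),(148,322),(172,367)]),
"low":([(526,101),(594,87),(563,266),(631,250)],[(343,325),(372,371),(203,380),(232,427)]),
"cl":([(288,203),(310,306)],[(208,210),(127,238)]),"cr":([(722,97),(748,205)],[(405,497),(315,543)])}
Z={"tub":90,"free":84,"low":113,"cl":80,"cr":80}
for k,(t,s) in S.items():
    P=[]
    for a,b in zip(t,s):
        p,e=tri(ft(*a),fs(*b));P.append(p);print(k,p,round(e,1),plane("top",ft(*a),Z[k])[:2],plane("side",fs(*b),Z[k])[:2])
    P=np.array(P);print(" mean",P.mean(0))
    Q=np.array([plane("top",ft(*a),Z[k])[:2] for a in t]);print(" top mean",Q.mean(0))
    if len(t)==4:
        d=Q[0]+Q[1]-Q[2]-Q[3];print(" yaw",round(np.arctan2(d[1],d[0]),4), "len",np.linalg.norm(d)/2)
E
```

```text
tub [530.5 420.   90.2] 1.4 [531.2 420. ] [529.8 420.2]
tub [520.7 389.1  89.2] 1.7 [521.5 388.8] [519.7 388.4]
tub [454.3 444.2  85. ] 0.8 [454.2 442.6] [453.1 439.2]
tub [445.8 413.2  85.9] 0.6 [445.7 412.1] [444.8 409.3]
 mean [487.8 416.6  87.6]
 top mean [488.2 415.9]
 yaw -0.2918 len 79.70662354126539
free [517.3 286.7  81.2] 1.1 [517.4 286.2] [516.1 284.5]
free [524.  255.9  79.9] 2.2 [524.4 255.4] [521.9 252.9]
free [439.3 268.   79.8] 1.0 [439.5 267.4] [438.2 264.8]
free [446.3 236.9  78.6] 2.1 [446.9 236.4] [444.4 233.1]
 mean [481.7 261.9  79.9]
 top mean [482.1 261.3]
 yaw 0.2387 len 80.013542072855
low [532.9 222.5 109.5] 1.0 [532.8 222.2] [531.4 220. ]
low [539.4 190.6 110.4] 1.4 [539.6 190.4] [537.9 188.8]
low [454.9 204.3 108.8] 1.5 [455.2 204. ] [453.4 201.5]
low [462.3 172.7 110. ] 1.6 [462.8 172.5] [461.  170.8]
 mean [497.4 197.5 109.7]
 top mean [497.6 197.3]
 yaw 0.2292 len 79.23839256400356
cl [488.5 339.5  78.7] 0.2 [488.5 339.2] [488.1 338.4]
cl [438.8 327.1  81. ] 0.9 [438.5 327.3] [439.4 327.9]
 mean [463.7 333.3  79.8]
 top mean [463.5 333.3]
cr [540.7 129.3  85.4] 0.2 [541.6 129.1] [542.3 132.3]
cr [489.9 116.3  80.2] 2.4 [488.7 116.4] [491.1 116.3]
 mean [515.3 122.8  82.8]
 top mean [515.1 122.7]
```

Two-view result:
- **Free bay:** (482, 261), yaw about 0.236.
- **Tall tub:** (488, 416), yaw −0.29.
- **Left hinge:** about (471, 307).
- **Right hinge:** about (508.5, 151.5).

I'll do the left clip first: shut the fingers, turn them so the narrow side faces the box, and go above the clip.

```bash
python3 -m creep '[{"dx":0.438,"dy":-0.608,"rz":-0.139,"grip":1},{"dx":0.438,"dy":-0.608,"rz":-0.139,"grip":1},{"dx":0.438,"dy":-0.608,"rz":-0.139,"grip":1},{"dx":0.438,"dy":-0.608,"rz":-0.139,"grip":1},{"dx":0.438,"dy":-0.608,"rz":-0.139,"grip":1}]'
python3 -m creep '[{"dz":-0.1,"grip":1},{"dz":-0.2,"grip":1},{"dz":-0.28,"grip":1},{"dz":-0.28,"grip":1},{"dz":-0.28,"grip":1}]'
```

```text
$[0]: bad value
$[0]: bad value
```

```bash
python3 -m creep '[{"dx":0.438,"dy":-0.608,"dz":0,"rx":0,"ry":0,"rz":-0.139,"grip":1},{"dx":0.438,"dy":-0.608,"dz":0,"rx":0,"ry":0,"rz":-0.139,"grip":1},{"dx":0.438,"dy":-0.608,"dz":0,"rx":0,"ry":0,"rz":-0.139,"grip":1},{"dx":0.438,"dy":-0.608,"dz":0,"rx":0,"ry":0,"rz":-0.139,"grip":1},{"dx":0.438,"dy":-0.608,"dz":0,"rx":0,"ry":0,"rz":-0.139,"grip":1}]'
```

```text
clock: 0.72
eef_pos: [464.9, 336.5, 231.2]
tool_rot: [-3.141, 0.001, 1.802]
force: [0.4, 0.5, 0.2]
width: -0.2
gripper_force: 0.0
```

```bash
python3 -m creep '[{"dx":0,"dy":0,"dz":-0.1,"rx":0,"ry":0,"rz":0,"grip":1},{"dx":0,"dy":0,"dz":-0.2,"rx":0,"ry":0,"rz":0,"grip":1},{"dx":0,"dy":0,"dz":-0.28,"rx":0,"ry":0,"rz":0,"grip":1},{"dx":0,"dy":0,"dz":-0.28,"rx":0,"ry":0,"rz":0,"grip":1},{"dx":0,"dy":0,"dz":-0.28,"rx":0,"ry":0,"rz":0,"grip":1}]'
python3 - <<'E'
from h import *
a=get_image("top")[130:260,165:345];b=get_image("side")[60:235,275:395]
a=cv2.resize(a,None,fx=2.9,fy=2.9);b=cv2.resize(b,None,fx=2.15,fy=2.15)
o=np.zeros((380,800,3),np.uint8);o[:a.shape[0],:a.shape[1]]=a;o[:b.shape[0],530:530+b.shape[1]]=b
cv2.imwrite("pics/m1.png",o[:,:,::-1]);s=ctrl.read_state();print(s["eef_pos"],s["tool_rot"],s["force"])
E
```

```text
clock: 1.35
eef_pos: [464.3, 339.6, 120.2]
tool_rot: [3.14, -0.0, 1.808]
force: [-0.4, 0.9, 0.7]
width: -0.2
gripper_force: 0.0
[464.6 340.  120.8] [ 3.1 -0.   1.8] [-1.   0.9  0.5]
```

View pics/m1.png

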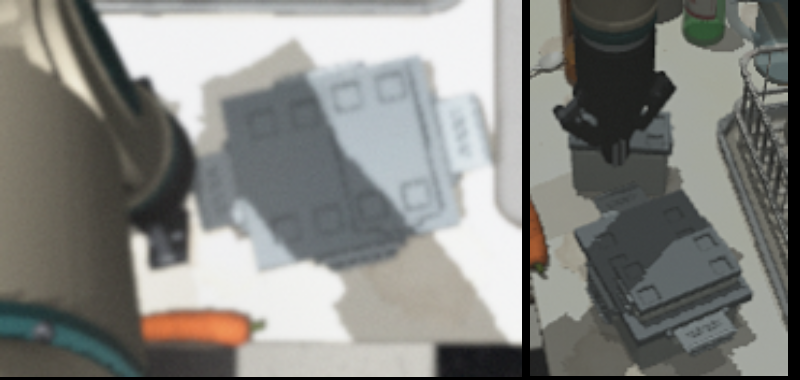

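The picture shows the shut fingers over the left clip's outer end (side panel about (620,155), clip at (620,200)). The knuckles spread along the box's x, clear of the lid. Now I'll push the clip down and then inward.

```bash
python3 -m creep '[{"dx":0,"dy":0,"dz":-0.04,"rx":0,"ry":0,"rz":0,"grip":1},{"dx":0,"dy":0,"dz":-0.08,"rx":0,"ry":0,"rz":0,"grip":1},{"dx":0,"dy":0,"dz":-0.12,"rx":0,"ry":0,"rz":0,"grip":1},{"dx":0,"dy":0,"dz":-0.155,"rx":0,"ry":0,"rz":0,"grip":1},{"dx":0,"dy":0,"dz":-0.185,"rx":0,"ry":0,"rz":0,"grip":1}]'
python3 -m creep '[{"dx":0.0012,"dy":-0.005,"dz":0,"rx":0,"ry":0,"rz":0,"grip":1},{"dx":0.0024,"dy":-0.01,"dz":0,"rx":0,"ry":0,"rz":0,"grip":1},{"dx":0.0036,"dy":-0.015,"dz":0,"rx":0,"ry":0,"rz":0,"grip":1},{"dx":0.0048,"dy":-0.02,"dz":0,"rx":0,"ry":0,"rz":0,"grip":1},{"dx":0.006,"dy":-0.025,"dz":0,"rx":0,"ry":0,"rz":0,"grip":1}]'
```

```text
clock: 2.08
eef_pos: [463.4, 339.1, 44.0]
tool_rot: [-3.141, 0.0, 1.808]
force: [0.2, 0.4, 0.5]
width: 0.2
gripper_force: 0.0
clock: 2.7
eef_pos: [466.5, 328.9, 45.7]
tool_rot: [3.141, 0.0, 1.808]
force: [-0.5, 0.8, 0.5]
width: 0.6
gripper_force: 0.5
```

```bash
python3 -m creep '[{"dx":0.0006,"dy":-0.0025,"dz":0,"rx":0,"ry":0,"rz":0,"grip":1},{"dx":0.0012,"dy":-0.005,"dz":0,"rx":0,"ry":0,"rz":0,"grip":1},{"dx":0.0015,"dy":-0.0065,"dz":0,"rx":0,"ry":0,"rz":0,"grip":1},{"dx":0.0018,"dy":-0.008,"dz":0,"rx":0,"ry":0,"rz":0,"grip":1},{"dx":0.0018,"dy":-0.008,"dz":0,"rx":0,"ry":0,"rz":0,"grip":1}]'
```

```text
clock: 3.32
eef_pos: [466.8, 326.5, 45.3]
tool_rot: [3.141, -0.0, 1.809]
force: [0.3, 4.0, -2.0]
width: -0.1
gripper_force: 1.7
```

```bash
python3 -m creep '[{"dx":0.0006,"dy":-0.0025,"dz":0,"rx":0,"ry":0,"rz":0,"grip":1},{"dx":0.0010,"dy":-0.004,"dz":0,"rx":0,"ry":0,"rz":0,"grip":1},{"dx":0.001,"dy":-0.004,"dz":0,"rx":0,"ry":0,"rz":0,"grip":1},{"dx":0.001,"dy":-0.004,"dz":0,"rx":0,"ry":0,"rz":0,"grip":1},{"dx":0.001,"dy":-0.004,"dz":0,"rx":0,"ry":0,"rz":0,"grip":1}]'
```

```text
clock: 3.95
eef_pos: [467.2, 323.7, 45.3]
tool_rot: [-3.141, 0.001, 1.808]
force: [0.1, -0.1, 0.6]
width: -0.1
gripper_force: 0.1
```

```bash
python3 -m creep '[{"dx":0.0006,"dy":-0.0025,"dz":0,"rx":0,"ry":0,"rz":0,"grip":1},{"dx":0.0012,"dy":-0.005,"dz":0,"rx":0,"ry":0,"rz":0,"grip":1},{"dx":0.0012,"dy":-0.005,"dz":0,"rx":0,"ry":0,"rz":0,"grip":1},{"dx":0.0012,"dy":-0.005,"dz":0,"rx":0,"ry":0,"rz":0,"grip":1},{"dx":0.0012,"dy":-0.005,"dz":0,"rx":0,"ry":0,"rz":0,"grip":1}]'
```

```text
clock: 4.58
eef_pos: [467.7, 322.4, 45.3]
tool_rot: [-3.142, 0.0, 1.808]
force: [0.2, 0.2, -0.5]
width: -0.2
gripper_force: 0.0
```

```bash
python3 -m creep '[{"dx":-0.01,"dy":0.0375,"dz":0,"rx":0,"ry":0,"rz":0,"grip":1},{"dx":-0.01,"dy":0.0375,"dz":0.1,"rx":0,"ry":0,"rz":0,"grip":1},{"dx":-0.01,"dy":0.0375,"dz":0.25,"rx":0,"ry":0,"rz":0,"grip":1},{"dx":-0.01,"dy":0.0375,"dz":0.31,"rx":0,"ry":0,"rz":0,"grip":1},{"dx":-0.01,"dy":0.0375,"dz":0.31,"rx":0,"ry":0,"rz":0,"grip":1}]'
python3 -m creep '[{"dx":0.1315,"dy":-0.545,"dz":0,"rx":0,"ry":0,"rz":0,"grip":1},{"dx":0.1315,"dy":-0.545,"dz":0,"rx":0,"ry":0,"rz":0,"grip":1},{"dx":0.1315,"dy":-0.545,"dz":0,"rx":0,"ry":0,"rz":0,"grip":1},{"dx":0.1315,"dy":-0.545,"dz":0,"rx":0,"ry":0,"rz":0,"grip":1},{"dx":0.1315,"dy":-0.545,"dz":0,"rx":0,"ry":0,"rz":0,"grip":1}]'
python3 - <<'E'
from h import *
A=get_image("top");B=get_image("side");cv2.imwrite("pics/t2.png",A[:,:,::-1]);cv2.imwrite("pics/s2.png",B[:,:,::-1])
a=A[130:260,165:345];b=B[60:235,275:395]
a=cv2.resize(a,None,fx=2.9,fy=2.9);b=cv2.resize(b,None,fx=2.15,fy=2.15)
o=np.zeros((380,800,3),np.uint8);o[:a.shape[0],:a.shape[1]]=a;o[:b.shape[0],530:530+b.shape[1]]=b
cv2.imwrite("pics/m2.png",o[:,:,::-1]);s=ctrl.read_state();print(s["eef_pos"],s["tool_rot"],s["force"])
E
```

```text
clock: 5.2
eef_pos: [464.3, 339.8, 171.5]
tool_rot: [3.137, -0.003, 1.81]
force: [-0.9, 0.8, -1.3]
width: 0.0
gripper_force: 0.0
clock: 5.82
eef_pos: [516.2, 116.0, 168.2]
tool_rot: [-3.14, 0.002, 1.802]
force: [-0.2, -0.5, -0.2]
width: -0.0
gripper_force: 0.0
[515.5 120.3 168.3] [-3.1 -0.   1.8] [-1.1  0.   0.4]
```

View pics/m2.png

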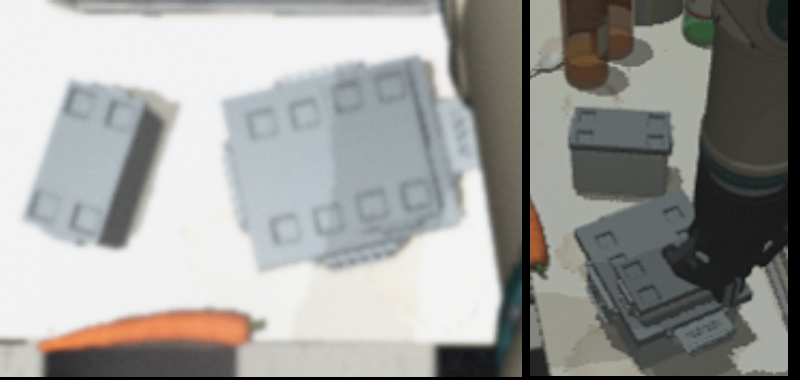

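The left clip is shut: only a thin strip shows at (228,165), like the fixed ones, and the box hasn't moved. Right clip next.

```bash
python3 -m creep '[{"dx":0,"dy":0,"dz":-0.1,"rx":0,"ry":0,"rz":0,"grip":1},{"dx":0,"dy":0,"dz":-0.16,"rx":0,"ry":0,"rz":0,"grip":1},{"dx":0,"dy":0,"dz":-0.21,"rx":0,"ry":0,"rz":0,"grip":1},{"dx":0,"dy":0,"dz":-0.255,"rx":0,"ry":0,"rz":0,"grip":1},{"dx":0,"dy":0,"dz":-0.296,"rx":0,"ry":0,"rz":0,"grip":1}]'
python3 -m creep '[{"dx":-0.0012,"dy":0.005,"dz":0,"rx":0,"ry":0,"rz":0,"grip":1},{"dx":-0.0024,"dy":0.01,"dz":0,"rx":0,"ry":0,"rz":0,"grip":1},{"dx":-0.0036,"dy":0.015,"dz":0,"rx":0,"ry":0,"rz":0,"grip":1},{"dx":-0.0048,"dy":0.02,"dz":0,"rx":0,"ry":0,"rz":0,"grip":1},{"dx":-0.006,"dy":0.025,"dz":0,"rx":0,"ry":0,"rz":0,"grip":1}]'
python3 -m creep '[{"dx":-0.0006,"dy":0.0025,"dz":0,"rx":0,"ry":0,"rz":0,"grip":1},{"dx":-0.0012,"dy":0.005,"dz":0,"rx":0,"ry":0,"rz":0,"grip":1},{"dx":-0.0015,"dy":0.0065,"dz":0,"rx":0,"ry":0,"rz":0,"grip":1},{"dx":-0.0018,"dy":0.008,"dz":0,"rx":0,"ry":0,"rz":0,"grip":1},{"dx":-0.0018,"dy":0.008,"dz":0,"rx":0,"ry":0,"rz":0,"grip":1}]'
```

```text
clock: 6.55
eef_pos: [515.7, 121.6, 49.7]
tool_rot: [-3.141, -0.001, 1.811]
force: [0.5, -0.4, 0.8]
width: 0.2
gripper_force: 0.4
clock: 7.18
eef_pos: [514.2, 129.7, 51.3]
tool_rot: [3.141, -0.0, 1.808]
force: [0.8, -1.6, -0.4]
width: 0.2
gripper_force: 0.6
clock: 7.8
eef_pos: [513.4, 132.1, 50.9]
tool_rot: [3.141, 0.001, 1.808]
force: [1.7, -4.0, -2.1]
width: -0.0
gripper_force: 2.1
```

```bash
python3 -m creep '[{"dx":-0.0006,"dy":0.0025,"dz":0,"rx":0,"ry":0,"rz":0,"grip":1},{"dx":-0.0012,"dy":0.005,"dz":0,"rx":0,"ry":0,"rz":0,"grip":1},{"dx":-0.0012,"dy":0.005,"dz":0,"rx":0,"ry":0,"rz":0,"grip":1},{"dx":-0.0012,"dy":0.005,"dz":0,"rx":0,"ry":0,"rz":0,"grip":1},{"dx":-0.0012,"dy":0.005,"dz":0,"rx":0,"ry":0,"rz":0,"grip":1}]'
```

```text
clock: 8.43
eef_pos: [512.4, 135.5, 51.0]
tool_rot: [-3.142, -0.001, 1.809]
force: [-0.7, -0.5, -0.2]
width: 0.1
gripper_force: 0.0
```

```bash
python3 -m creep '[{"dx":0.01,"dy":-0.04,"dz":0,"rx":0,"ry":0,"rz":0,"grip":1},{"dx":0.01,"dy":-0.04,"dz":0.1,"rx":0,"ry":0,"rz":0,"grip":1},{"dx":0.01,"dy":-0.04,"dz":0.25,"rx":0,"ry":0,"rz":0,"grip":1},{"dx":0.01,"dy":-0.04,"dz":0.3,"rx":0,"ry":0,"rz":0,"grip":1},{"dx":0.01,"dy":-0.04,"dz":0.3,"rx":0,"ry":0,"rz":0,"grip":1}]'
python3 -m creep '[{"dx":-0.071,"dy":0.743,"dz":0,"rx":0,"ry":0,"rz":0.1657,"grip":-1},{"dx":-0.071,"dy":0.743,"dz":0,"rx":0,"ry":0,"rz":0.1657,"grip":-1},{"dx":-0.071,"dy":0.743,"dz":0,"rx":0,"ry":0,"rz":0.1657,"grip":-1},{"dx":-0.071,"dy":0.743,"dz":0,"rx":0,"ry":0,"rz":0.1657,"grip":-1},{"dx":-0.071,"dy":0.743,"dz":0,"rx":0,"ry":0,"rz":0.1657,"grip":-1}]'
```

```text
clock: 9.05
eef_pos: [518.0, 117.8, 172.6]
tool_rot: [3.138, 0.0, 1.807]
force: [-1.0, 0.2, -1.1]
width: -0.3
gripper_force: 0.0
clock: 9.68
eef_pos: [486.9, 417.8, 168.9]
tool_rot: [-3.14, -0.002, 2.754]
force: [0.4, -0.7, 0.5]
width: 85.2
gripper_force: 0.0
```

```bash
python3 -m creep '[{"dx":0,"dy":0,"dz":-0.08,"rx":0,"ry":0,"rz":0.017,"grip":-1},{"dx":0,"dy":0,"dz":-0.16,"rx":0,"ry":0,"rz":0.017,"grip":-1},{"dx":0,"dy":0,"dz":-0.24,"rx":0,"ry":0,"rz":0.017,"grip":-1},{"dx":0,"dy":0,"dz":-0.3175,"rx":0,"ry":0,"rz":0.017,"grip":-1},{"dx":0,"dy":0,"dz":-0.3175,"rx":0,"ry":0,"rz":0.017,"grip":-1}]'
python3 -m creep '[{"dx":0,"dy":0,"dz":0,"rx":0,"ry":0,"rz":0,"grip":1},{"dx":0,"dy":0,"dz":0,"rx":0,"ry":0,"rz":0,"grip":1},{"dx":0,"dy":0,"dz":0,"rx":0,"ry":0,"rz":0,"grip":1},{"dx":0,"dy":0,"dz":0,"rx":0,"ry":0,"rz":0,"grip":1},{"dx":0,"dy":0,"dz":0,"rx":0,"ry":0,"rz":0,"grip":1}]'
```

```text
clock: 10.3
eef_pos: [486.0, 413.0, 39.9]
tool_rot: [-3.135, -0.004, 2.852]
force: [0.2, 0.0, -0.9]
width: 85.7
gripper_force: 0.0
clock: 10.92
eef_pos: [489.0, 416.3, 45.1]
tool_rot: [3.14, 0.001, 2.853]
force: [-0.5, -0.8, 6.1]
width: 59.4
gripper_force: 65.7
```

```bash
python3 -m creep '[{"dx":0,"dy":0,"dz":0.05,"rx":0,"ry":0,"rz":0,"grip":1},{"dx":0,"dy":0,"dz":0.15,"rx":0,"ry":0,"rz":0,"grip":1},{"dx":0,"dy":0,"dz":0.25,"rx":0,"ry":0,"rz":0,"grip":1},{"dx":0,"dy":0,"dz":0.35,"rx":0,"ry":0,"rz":0,"grip":1},{"dx":0,"dy":0,"dz":0.35,"rx":0,"ry":0,"rz":0,"grip":1}]'
python3 -m creep '[{"dx":0,"dy":0,"dz":0,"rx":0,"ry":0,"rz":0.084,"grip":1},{"dx":0,"dy":0,"dz":0,"rx":0,"ry":0,"rz":0.084,"grip":1},{"dx":0,"dy":0,"dz":0,"rx":0,"ry":0,"rz":0.084,"grip":1},{"dx":0,"dy":0,"dz":0,"rx":0,"ry":0,"rz":0.084,"grip":1},{"dx":0,"dy":0,"dz":0,"rx":0,"ry":0,"rz":0.084,"grip":1}]'
python3 - <<'E'
from h import *
A=get_image("top");B=get_image("side");cv2.imwrite("pics/t3.png",A[:,:,::-1]);cv2.imwrite("pics/s3.png",B[:,:,::-1])
a=A[130:240,165:345];b=B[30:235,275:395]
a=cv2.resize(a,None,fx=2.9,fy=2.9,interpolation=2);b=cv2.resize(b,None,fx=2.25,fy=2.25,interpolation=2)
o=np.zeros((470,800,3),np.uint8);o[:a.shape[0],:a.shape[1]]=a;o[:b.shape[0],525:525+b.shape[1]]=b
cv2.imwrite("pics/m3.png",o[:,:,::-1]);s=ctrl.read_state();print(s["eef_pos"],s["tool_rot"],s["force"],s["torque"],s["width"])
E
```

```text
clock: 11.55
eef_pos: [489.7, 417.6, 187.9]
tool_rot: [3.135, 0.004, 2.853]
force: [-0.4, 1.1, -4.1]
width: 59.6
gripper_force: 66.3
clock: 12.18
eef_pos: [487.8, 415.4, 183.0]
tool_rot: [-3.141, -0.002, -2.905]
force: [-0.2, -0.0, -3.7]
width: 59.8
gripper_force: 66.1
[487.9 415.7 183.4] [-3.1 -0.  -2.9] [ 0.2  0.1 -4.4] [-0.  0. -0.] 59.685558475323774
```

View pics/m3.png

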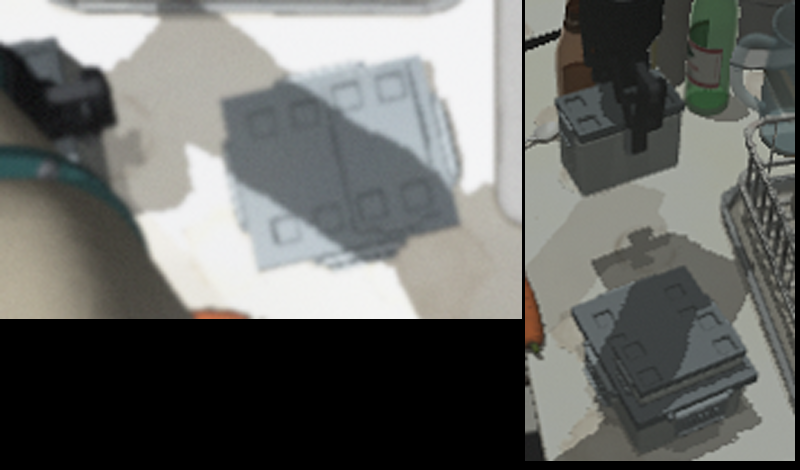

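Both clips are shut and the tub hangs level. The box's pocket means are within about 0.5 px of the first picture, so it hasn't moved. I'll move the tub over the free bay and lower it to just above the lid.

```bash
python3 -m creep '[{"dx":-0.0153,"dy":-0.3865,"dz":0,"rx":0,"ry":0,"rz":0,"grip":1},{"dx":-0.0153,"dy":-0.3865,"dz":0,"rx":0,"ry":0,"rz":0,"grip":1},{"dx":-0.0153,"dy":-0.3865,"dz":0,"rx":0,"ry":0,"rz":0,"grip":1},{"dx":-0.0153,"dy":-0.3865,"dz":0,"rx":0,"ry":0,"rz":0,"grip":1},{"dx":-0.0153,"dy":-0.3865,"dz":0,"rx":0,"ry":0,"rz":0,"grip":1}]'
python3 -m creep '[{"dx":0,"dy":0,"dz":-0.03,"rx":0,"ry":0,"rz":0,"grip":1},{"dx":0,"dy":0,"dz":-0.06,"rx":0,"ry":0,"rz":0,"grip":1},{"dx":0,"dy":0,"dz":-0.09,"rx":0,"ry":0,"rz":0,"grip":1},{"dx":0,"dy":0,"dz":-0.12,"rx":0,"ry":0,"rz":0,"grip":1},{"dx":0,"dy":0,"dz":-0.12,"rx":0,"ry":0,"rz":0,"grip":1}]'
python3 - <<'E'
from h import *
A=get_image("top");B=get_image("side");cv2.imwrite("pics/t4.png",A[:,:,::-1]);cv2.imwrite("pics/s4.png",B[:,:,::-1])
a=A[140:230,225:345];b=B[100:235,285:385]
a=cv2.resize(a,None,fx=3,fy=3,interpolation=2);b=cv2.resize(b,None,fx=4.2,fy=4.2,interpolation=2)
o=np.zeros((570,790,3),np.uint8);o[:a.shape[0],:a.shape[1]]=a;o[:b.shape[0],365:365+b.shape[1]]=b
cv2.imwrite("pics/m4.png",o[:,:,::-1]);s=ctrl.read_state();print(s["eef_pos"],s["tool_rot"],s["force"],s["torque"],s["width"])
E
```

```text
clock: 12.9
eef_pos: [482.3, 262.5, 184.3]
tool_rot: [3.14, 0.001, -2.903]
force: [-0.3, 0.6, -3.6]
width: 59.3
gripper_force: 67.1
clock: 13.52
eef_pos: [481.3, 260.9, 134.5]
tool_rot: [-3.141, -0.003, -2.903]
force: [0.3, 0.1, -3.3]
width: 59.4
gripper_force: 66.9
[482.2 261.4 135.8] [ 3.1 -0.  -2.9] [ 0.1 -0.3 -2.9] [-0.  0. -0.] 59.37996896378148
```

View pics/m4.png

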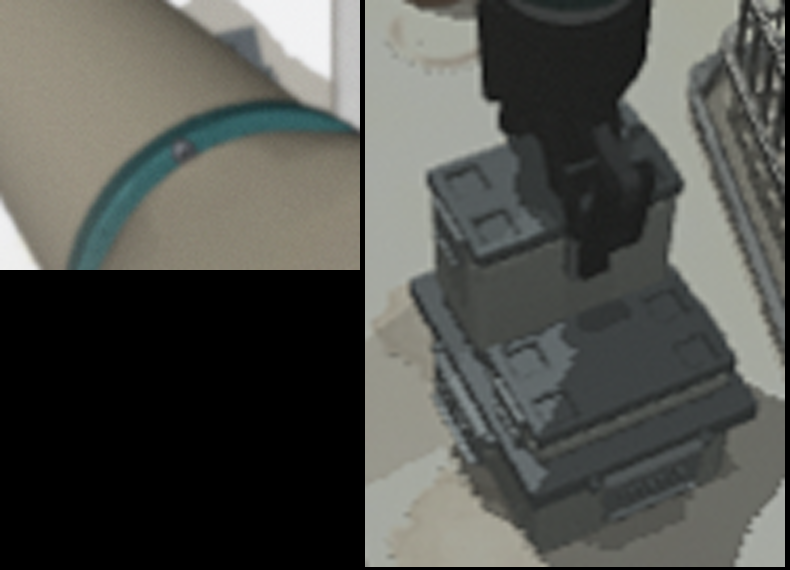

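The side view shows the tub hovering in line with the low tub. Its −x lid marks are at (466,179) and (495,222), and the low tub's marks are at (527,357), (553,405), (667,306) and (695,347). I'll check the alignment numerically from these.

Run:
```python
from h import *
f=lambda u,v:(285+(u-365+.5)/4.2-.5,100+(v+.5)/4.2-.5)
c,s=np.cos(.236),np.sin(.236);R=np.array([[c,s],[-s,c]])
L=np.array([plane("side",f(*p),113)[:2] for p in[(527,357),(553,405),(667,306),(695,347)]])
o=L.mean(0);print("low centre",o)
for p in[(466,179),(495,222)]:
    for z in(182,180): print(z,R@(plane("side",f(*p),z)[:2]-o))
print((R@(L-o).T).T)
```

```text
low centre [496.1 195.8]
182 [-41.5  80.9]
180 [-40.7  82.5]
182 [-40.6  50.3]
180 [-39.9  51.8]
[[-39.2  16.3]
 [-40.6 -15.2]
 [ 39.8  13.9]
 [ 40.  -15. ]]
```

It's aligned within about 1 mm, so I'm lowering slowly.

```bash
python3 -m creep '[{"dx":0,"dy":0,"dz":-0.006,"rx":0,"ry":0,"rz":0,"grip":1},{"dx":0,"dy":0,"dz":-0.012,"rx":0,"ry":0,"rz":0,"grip":1},{"dx":0,"dy":0,"dz":-0.018,"rx":0,"ry":0,"rz":0,"grip":1},{"dx":0,"dy":0,"dz":-0.023,"rx":0,"ry":0,"rz":0,"grip":1},{"dx":0,"dy":0,"dz":-0.023,"rx":0,"ry":0,"rz":0,"grip":1}]'
```

```text
clock: 14.25
eef_pos: [482.0, 261.2, 126.5]
tool_rot: [-3.141, -0.0, -2.903]
force: [0.0, 0.4, -4.3]
width: 59.4
gripper_force: 66.9
```

```bash
python3 -m creep '[{"dx":0,"dy":0,"dz":-0.0025,"rx":0,"ry":0,"rz":0,"grip":1},{"dx":0,"dy":0,"dz":-0.005,"rx":0,"ry":0,"rz":0,"grip":1},{"dx":0,"dy":0,"dz":-0.0075,"rx":0,"ry":0,"rz":0,"grip":1},{"dx":0,"dy":0,"dz":-0.0075,"rx":0,"ry":0,"rz":0,"grip":1},{"dx":0,"dy":0,"dz":-0.0075,"rx":0,"ry":0,"rz":0,"grip":1}]'
```

```text
clock: 14.88
eef_pos: [482.1, 261.3, 124.1]
tool_rot: [3.142, 0.0, -2.903]
force: [-1.3, -0.0, 2.6]
width: 59.0
gripper_force: 67.3
```

The force changed from −4 to +2.6 N at z = 124, which is the seated height (grasp height 45 + 79). I'll release slowly and retreat upward.

```bash
python3 -m creep '[{"dx":0,"dy":0,"dz":0,"rx":0,"ry":0,"rz":0,"grip":0.1},{"dx":0,"dy":0,"dz":0,"rx":0,"ry":0,"rz":0,"grip":-0.4},{"dx":0,"dy":0,"dz":0,"rx":0,"ry":0,"rz":0,"grip":-1},{"dx":0,"dy":0,"dz":0,"rx":0,"ry":0,"rz":0,"grip":-1},{"dx":0,"dy":0,"dz":0,"rx":0,"ry":0,"rz":0,"grip":-1}]'
python3 -m creep '[{"dx":0,"dy":0,"dz":0.05,"rx":0,"ry":0,"rz":0,"grip":-1},{"dx":0,"dy":0,"dz":0.12,"rx":0,"ry":0,"rz":0,"grip":-1},{"dx":0,"dy":0,"dz":0.25,"rx":0,"ry":0,"rz":0,"grip":-1},{"dx":0,"dy":0,"dz":0.35,"rx":0,"ry":0,"rz":0,"grip":-1},{"dx":0,"dy":0,"dz":0.35,"rx":0,"ry":0,"rz":0,"grip":-1}]'
python3 -m creep '[{"dx":-0.2,"dy":0.5,"dz":0,"rx":0,"ry":0,"rz":0,"grip":-1},{"dx":-0.2,"dy":0.5,"dz":0,"rx":0,"ry":0,"rz":0,"grip":-1},{"dx":-0.2,"dy":0.5,"dz":0,"rx":0,"ry":0,"rz":0,"grip":-1},{"dx":-0.2,"dy":0.5,"dz":0,"rx":0,"ry":0,"rz":0,"grip":-1},{"dx":-0.2,"dy":0.5,"dz":0,"rx":0,"ry":0,"rz":0,"grip":-1}]'
python3 - <<'E'
from h import *
A=get_image("top");B=get_image("side");cv2.imwrite("pics/t5.png",A[:,:,::-1]);cv2.imwrite("pics/s5.png",B[:,:,::-1])
a=A[140:230,225:345];b=B[100:235,285:385]
a=cv2.resize(a,None,fx=3,fy=3,interpolation=2);b=cv2.resize(b,None,fx=4.2,fy=4.2,interpolation=2)
o=np.zeros((570,790,3),np.uint8);o[:a.shape[0],:a.shape[1]]=a;o[:b.shape[0],365:365+b.shape[1]]=b
c=cv2.resize(B[250:370,280:380],None,fx=2.4,fy=2.4);o[275:275+c.shape[0],:c.shape[1]]=c
cv2.imwrite("pics/m5.png",o[:,:,::-1]);s=ctrl.read_state();print(s["eef_pos"],s["force"],s["width"])
E
```

```text
clock: 15.5
eef_pos: [482.2, 261.4, 123.6]
tool_rot: [3.141, 0.0, -2.903]
force: [0.1, 0.1, -0.8]
width: 85.3
gripper_force: 0.0
clock: 16.12
eef_pos: [484.0, 262.5, 267.0]
tool_rot: [3.14, 0.007, -2.903]
force: [-0.0, -0.7, 0.0]
width: 85.5
gripper_force: 0.0
clock: 16.75
eef_pos: [399.5, 463.6, 262.2]
tool_rot: [3.141, -0.002, -2.897]
force: [0.5, -0.3, 0.5]
width: 85.0
gripper_force: 0.0
[402.3 460.  262.5] [ 0.2 -1.4 -0.4] 85.2546905730623
```

View pics/m5.png

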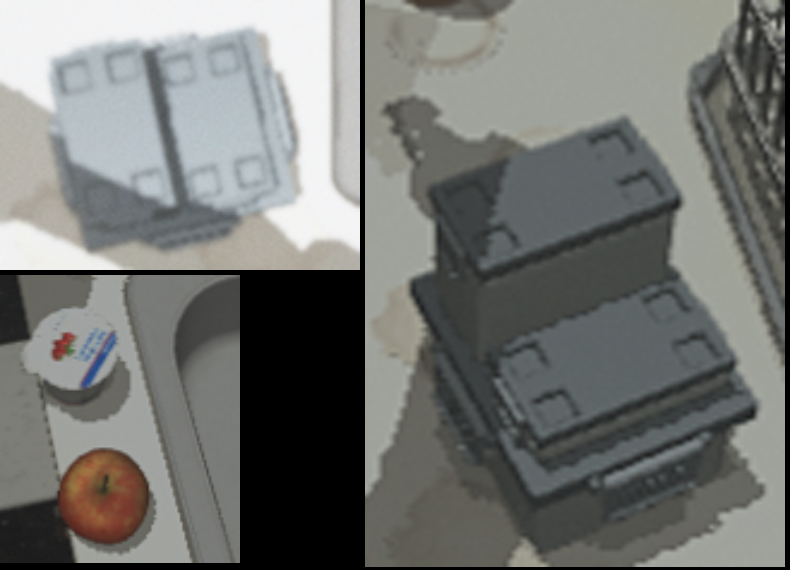

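The picture shows the tub standing upright beside the low tub. Its marks are at (73,75), (126,66) and (150,185) in the top panel and (612,143), (641,188) and (497,239) in the side panel. The pot and apple are undisturbed. I'll check the seated height.

Run:
```python
from h import *
ft=lambda u,v:(225+(u+.5)/3-.5,140+(v+.5)/3-.5)
fs=lambda u,v:(285+(u-365+.5)/4.2-.5,100+(v+.5)/4.2-.5)
c,s=np.cos(.236),np.sin(.236);R=np.array([[c,s,0],[-s,c,0],[0,0,1]])
L=np.array([tri(ft(*a),fs(*b))[0] for a,b in zip([(178,68),(227,60),(203,181),(250,172)],[(667,306),(695,350),(526,359),(555,407)])]);o=L.mean(0);print(o)
for a,b in zip([(73,75),(126,66),(150,185)],[(612,143),(641,188),(497,239)]):print(R@(tri(ft(*a),fs(*b))[0]-o),(plane("top",ft(*a),169)[:2]),plane("side",fs(*b),169)[:2])
```

```text
[497.3 197.4 109.2]
[40.6 82.3 56.8] [517.6 286.4] [516.1 284.3]
[38.  47.5 59.4] [523.6 252.3] [522.6 252.1]
[-40.5  49.3  59. ] [446.8 235.7] [445.8 235.2]
```

```bash
python3 -c "
from cell import ctrl
print(ctrl.finish_job())"
```

```text
the job is handed in; nothing more can be done
None
```

I shut both end clips first, then set the tall tub in the free bay beside the shallow tub and let go, handing the job in at about 17 s. The release height and contact force showed the feet down in the pockets, though the camera height check read about 2 mm high, within its error; the yoghurt pot and apple were left alone.

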